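# Shut the exposure chamber on the sample jar

## Task

Get the exposure chamber ready: with the fingertips, push the drawer in which the round sample jar stands fully home, without slamming it, then fold the lid on the chamber's roof down until it lies shut. Leave the other drawer, with the square sensor block in it, open as it is. Do not touch or lift the jar or the sensor block, and leave the other things on the bench and on the chamber where they are.

Things in the scene. Friction and masses are not known exactly. Their poses are not given: they have to be found in the camera images.
- chamber: white box-shaped exposure chamber fixed to the bench, 200 deep (x) x 300 wide (y) x 110 high; origin at the centre of its underside on the bench; its own -x side is the front with two drawers side by side, +y is its left, seen from the robot. Its place and its yaw vary.
- drawer_left (a joint): opening of the left (+y) drawer in m: 0 fully home, 0.1 fully out towards the chamber's -x; starts between 0.06 and 0.09; slides with about 1.5 N of friction and stays where it is left.
- drawer_right (a joint): the same for the right (-y) drawer, alike in every way.
- left_face (a point): point on the outer face of the left drawer's front panel, in the middle of its width, 75 above the bench; moves with the drawer. The panel is 134 wide, 8 thick and spans 8 to 96 above the bench; a knob 16 in diameter stands out 14 from it, centred 30 above the bench; the aluminium tray behind has its rim 38 above the bench. Closed, it lies at x -108, y +70 in the chamber's frame.
- right_face (a point): the same point of the right drawer; closed, at x -108, y -70 in the chamber's frame.
- lid (a joint): angle of the lid in rad: 0 shut and flat on the roof, 1.57 upright; starts between 0.85 and 1.35; stiff hinge that stays where it is left, about 1 to 3 N at the push point moves it. Grey flat plate 110 (along the hinge) x 130 x 12 thick, with a black tab 16 long on its free edge. Shut, it reaches from the hinge 130 towards the chamber's -y and its top lies 122 above the bench.
- lid_hinge (a point): middle of the lid's hinge line, on the roof at x +35, y +65, z 110 in the chamber's frame. The hinge line runs along the chamber's x; the free edge points to the chamber's -y when shut and rises as the lid opens.
- lid_push (a point): point on the lid's outer (upper when shut) face, 100 from the hinge line, midway along the hinge; its frame's z is the outward normal of the face, its y points towards the hinge line.
- jar: round brown-glass sample jar with a white cap, 36 in diameter, 50 high, loose, standing in one of the two drawers in the part that is drawn out, its axis 26 to 64 behind the front panel's inner face; origin at the centre of its underside.
- sensor: square aluminium sensor block, 36 x 36 x 34 with a black window on top, loose, standing likewise in the other drawer; origin at the centre of its underside.
- cap: bystander: aluminium ring, 44 in diameter, 14 high, loose on the chamber's roof near its right rear corner; origin at the centre of its underside.
- mouse: bystander: black computer mouse, 100 x 58 x 29, on the bench between robot and chamber, to the right; origin at the centre of its underside.
- driver: bystander: screwdriver, 160 long, lying on the bench between robot and chamber, to the left.
- beaker: bystander: glass beaker, 68 in diameter, 80 high, left of the chamber; origin at the centre of its underside.
- bottle: bystander: white bottle, 60 in diameter, 130 high, right of the chamber; origin at the centre of its underside.
- carton: bystander: small cardboard box, 70 x 110 x 50, right of the chamber; origin at the centre of its underside.
There are look-alikes about, which are no part of the job. What is shaped like the jar but green or purple is not meant. Leave any blue look-alike of the sensor alone.

How it is judged:
On the way, in this order (a step that is already met when the one before it is completed fails the run):
1. the jar's drawer is fully home, the other still open as it was, the lid not yet shut (((y of jar in the frame of chamber above 0 m and value of joint drawer_left below 0.004 m and value of joint drawer_right above 0.035 m and distance of right_face from where it was at the start of the episode below 0.012 m) or (y of jar in the frame of chamber below 0 m and value of joint drawer_right below 0.004 m and value of joint drawer_left above 0.035 m and distance of left_face from where it was at the start of the episode below 0.012 m)) and value of joint lid above 0.1 rad), for 0.2 s.
2. the lid is shut (value of joint lid below 0.06 rad), for 0.2 s.
At the end, for the whole second after the job is handed in: the drawer holding the jar is shut to within 4 mm, the other drawer's front within 12 mm of where it started and still open by more than 35 mm, the lid within 0.06 rad of flat, jar and sensor block upright and at rest (((y of jar in the frame of chamber above 0 m and value of joint drawer_left below 0.004 m and value of joint drawer_right above 0.035 m and distance of right_face from where it was at the start of the episode below 0.012 m) or (y of jar in the frame of chamber below 0 m and value of joint drawer_right below 0.004 m and value of joint drawer_left above 0.035 m and distance of left_face from where it was at the start of the episode below 0.012 m)) and value of joint lid below 0.06 rad and angle between each of jar, sensor's own z axis and vertical below 0.2 rad and linear speed of jar below 0.02 m/s); the robot touches nothing.
It fails at once if the jar or the sensor block is touched by the robot with more than 1 N (contact force between any of the fingers, the arm and jar above 1 N or contact force between any of the fingers, the arm and sensor above 1 N).
It fails at once if the jar or the sensor block is lifted by some 25 mm or tipped (height (world z) of any of jar, sensor above 0.037 m or angle between any of jar, sensor's own z axis and vertical above 0.6 rad).
It fails at once if a drawer is slammed home faster than 0.6 m/s (velocity of joint any of drawer_left, drawer_right below -0.6 m/s).
It fails at once if the drawer with the sensor block is moved by more than 12 mm ((y of jar in the frame of chamber above 0 m and distance of right_face from where it was at the start of the episode above 0.012 m) or (y of jar in the frame of chamber below 0 m and distance of left_face from where it was at the start of the episode above 0.012 m)).
It fails at once if a bystander is moved by more than 30 mm (distance of any of cap, mouse, driver, beaker, bottle, carton from where it was at the start of the episode above 0.03 m).
It also fails if it takes over 45 s, if anything falls off the work surface, if the arm or the gripper's body presses on something with over 40 N, if the wrist force passes 120 N, or if a joint passes its speed limit or range.

## Robot

A 6-joint arm with a two-finger parallel gripper is mounted at the origin on the work surface. World frame = base frame: x ahead of the robot, y to its left, z up, the work surface at z = 0. Lengths are in m, angles in rad, forces in N, time in s.
With the tool pointing down it reaches from about 0.25 to 0.775 m from the base axis. Payload 8.9 kg.
Tool frame: the origin (TCP) lies midway between the tips of the shut fingers; the grasp point (between the pads) lies 19 mm behind it (ctrl.tcp_to_grasp is the z of the grasp point in the tool frame, in m); z points along the fingers, y is the line along which they close (so a half turn about z gives the same grasp; the last joint's range is limited). The gripper opens to 85 mm and grips with 20 to 120 N. Pads are 22 mm wide; open, the fingers measure 114 mm over their backs; the gripper's body (76 mm by 85 mm) begins 54 mm behind the grasp point. The pads swing forward as they close: fully open they stand 13 mm farther back than shut.
Start: joints at [-1.422, 0.291, -0.153, 1.127, 0, 1.431], TCP at [0.149, -0.503, 0.231] pointing down, gripper open.
Joint ranges: [-2.52, 2.52], [-0.91, 1.74], [-1.3, 1.37], [-1.96, 2.02], [-1.52, 1.47], [-3.14, 3.14]. Speed limits (rad/s): [2.22, 2.22, 2.79, 3.14, 3.14, 3.14].

## Interface

Orientations are given as a rotation vector (axis times angle).
In Python, from station import ctrl, planner, cams, finish_job, nets gives the robot as it stands. The module is installed in compiled form; this text tells all that it offers. Calls block until the motion is done:
- ctrl.goto(position, orientation): joint-space move of the TCP to a pose.
- ctrl.line_to(position, rot=None, max_speed=0.15, threshold=None): straight line of the TCP; rot=None keeps the orientation; max_speed is the mean speed in m/s. With threshold (N) it stops when the force on the tool has changed by that much, and returns True; else False.
- ctrl.move_joints(angles): joint-space move.
- ctrl.ungrasp() and ctrl.grasp(): open the fingers fully, or close them until they stop; the grip force is fixed at half the most.
- ctrl.pause(seconds).
- planner.solve_ik(position, orientation): joint angles nearest the present ones, or None.
- cams.read_camera(name): name is "side" or "top" or "wrist"; returns the picture (480x640x3 uint8, red, green, blue); there is no depth.
- cams.camera_model(name): a dict with "K" (3x3 intrinsics, pixels), "k1" (the pictures are not rectified: a ray, as slopes to the right and down, at radius r is drawn at 1 + k1 r^2 times it, then the intrinsics apply), "rvec" (rotation vector, rad) and "tvec" (3), from world to camera coordinates, as OpenCV has them. Camera axes: x right, y down, z forward; pixel columns grow to the right and rows downward; lengths in m; the calibration is good to about 2 mm. A picture is of the moment at which its call begins: read the wrist's pose just before it. camera_model takes no time and is no camera call; for the wrist camera it gives the pose at the moment of the call.
A pose or a line that the arm cannot do raises ctrl.Unreachable and nothing moves.
- finish_job(): hands the job in; it is judged then, once.
Trained networks look in the newest picture that a camera, given by its name, has taken for a name from the list of things; names that differ only in an ending like _2 or _b are one class to them, and where a whole thing is asked for, a point or a joint stands for the part that bears it (a point fixed in the world has none). Each returns a list of dicts, best first, with "conf" (0 to 1); they miss things now and then, are a little off and sometimes report something else, mostly with a low value. They report only what shows in the picture. A call takes as long as a camera call. They do not tell look-alikes from the thing itself.
- nets.recognise(camera, name): "pixel" ([row, column] in pixels, amid what is visible of it).
- nets.mark_of(camera, name): "pixel" ([row, column] in pixels: a listed point, or the origin of a listed thing).
Readings, each from a call of its own:
- ctrl.get_clock(): time.
- ctrl.get_qpos(): joint angles.
- ctrl.get_qd(): joint speeds.
- ctrl.get_joint_torque(): joint torques, N m.
- ctrl.get_eef_pos(): TCP position.
- ctrl.get_tcp_rot(): TCP orientation.
- ctrl.get_contact_force(): force on the tool from outside, world axes, zero at the start.
- ctrl.get_torque(): the same for the moment, N m.
- ctrl.get_grip_width(): opening from 0.0 (shut) to 1.0 (fully open).
- ctrl.get_gripper_force(): force on a finger pad.
Only numpy, scipy, OpenCV 4.12 (cv2) and the standard library are available. Lean on these libraries where they do the work, as an engineer would, in place of code of your own. Each camera call takes 0.05 s, during which the arm holds its last target. There are 200 camera calls.

## Working session

There is one attempt and no reset: what is moved stays moved. The work goes in short steps, each a Python script; the robot and the scene stay as the last script left them, time stands still between calls to the robot, and variables do not carry over. Pictures are saved under pics/ and viewed, at most 10 in all, crops included, and the job is handed in when it is done.

```bash
mkdir -p pics
cat > h.py <<'E'
import numpy as np, cv2
from scipy.spatial.transform import Rotation as R
from station import ctrl, planner, cams, finish_job, nets
def ray(cam,px,m=None):
    m=m or cams.camera_model(cam); K=np.array(m["K"]); 
    d=np.array([(px[1]-K[0,2])/K[0,0],(px[0]-K[1,2])/K[1,1]]); u=d.copy()
    for _ in range(20): u=d/(1+m["k1"]*(u@u))
    Rm=R.from_rotvec(np.ravel(m["rvec"])).as_matrix(); t=np.ravel(m["tvec"])
    return -Rm.T@t, Rm.T@np.array([u[0],u[1],1])
def onz(cam,px,z,m=None):
    o,d=ray(cam,px,m); return o+d*(z-o[2])/d[2]
def proj(cam,P,m=None):
    m=m or cams.camera_model(cam); K=np.array(m["K"])
    p=R.from_rotvec(np.ravel(m["rvec"])).as_matrix()@np.array(P)+np.ravel(m["tvec"])
    u=p[:2]/p[2]; u=u*(1+m["k1"]*(u@u)); return np.array([K[1,1]*u[1]+K[1,2],K[0,0]*u[0]+K[0,2]])
E
cat > a.py <<'E'
from h import *
np.set_printoptions(precision=3,suppress=True)
for c in ["top","side"]:
    im=cams.read_camera(c); cv2.imwrite(f"pics/{c}.png",im[:,:,::-1])
    o,d=ray(c,[240,320]); print(c,o,d)
    for n in ["chamber","left_face","right_face","lid_hinge","lid_push","jar","sensor","cap"]:
        print(n,[(np.round(x["pixel"]).tolist(),round(x["conf"],2)) for x in nets.mark_of(c,n)][:4])
print(ctrl.get_clock())
E
python3 a.py
```

```text
top [0.407 0.017 1.444] [ 0.116 -0.038 -0.993]
chamber [([214.0, 305.0], 0.72), ([189.0, 300.0], 0.17)]
left_face [([284.0, 277.0], 0.63), ([260.0, 335.0], 0.23)]
right_face [([278.0, 328.0], 0.64), ([198.0, 279.0], 0.34)]
lid_hinge [([196.0, 283.0], 0.55)]
lid_push [([189.0, 299.0], 0.79), ([276.0, 329.0], 0.27)]
jar [([260.0, 236.0], 0.65), ([295.0, 310.0], 0.58), ([261.0, 280.0], 0.47)]
sensor [([300.0, 347.0], 0.53), ([257.0, 332.0], 0.46), ([189.0, 298.0], 0.4)]
cap [([195.0, 347.0], 0.67)]
side [0.495 0.679 0.863] [ 0.006 -0.66  -0.751]
chamber [([263.0, 254.0], 0.65), ([258.0, 230.0], 0.3)]
left_face [([280.0, 340.0], 0.75), ([151.0, 321.0], 0.34)]
right_face [([225.0, 335.0], 0.79)]
lid_hinge [([255.0, 231.0], 0.57)]
lid_push [([207.0, 233.0], 0.97)]
jar [([345.0, 308.0], 0.94), ([267.0, 352.0], 0.84), ([287.0, 312.0], 0.75)]
sensor [([241.0, 318.0], 0.87), ([229.0, 362.0], 0.55)]
cap [([195.0, 245.0], 0.63)]
0.9
```

Run:
```python
import cv2,numpy as np
a=cv2.imread("pics/top.png")[150:330,200:400]; b=cv2.imread("pics/side.png")[130:370,180:420]
a=cv2.resize(a,(400,360),interpolation=2); b=cv2.resize(b,(400,400),interpolation=2)
o=np.zeros((400,800,3),np.uint8); o[:360,:400]=a;o[:,400:]=b
cv2.imwrite("pics/both.png",o)
```

```text
(no output)
```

View pics/top.png

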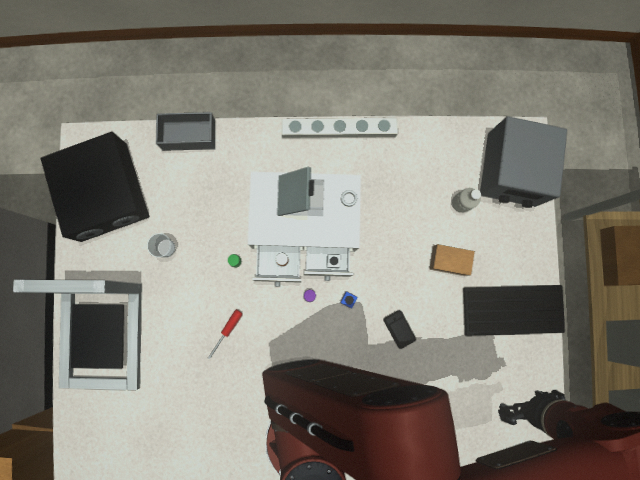

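View pics/both.png

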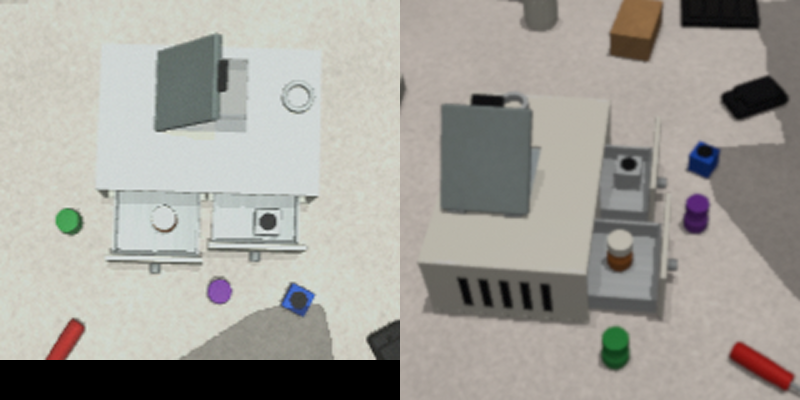

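Jar candidates in the top picture are the white-capped brown jar in the left drawer (260,281), the green look-alike on the bench (260,235) and the purple one (295,310). The brown one in the left drawer is the jar. For the sensor, the aluminium block is in the right drawer (260,334) and the blue look-alike is at (300,347). So I push the left drawer.

```bash
cat > fit.py <<'E'
from h import *
from scipy.optimize import least_squares
np.set_printoptions(precision=4,suppress=True)
def pts(p):
    x,y,w,dl,dr,l=p
    C=lambda q:np.append(np.array([[np.cos(w),-np.sin(w)],[np.sin(w),np.cos(w)]])@q[:2]+[x,y],q[2])
    ld=np.array([0.035,0.065,0.11]);u=np.array([0,-np.cos(l),np.sin(l)]);n=np.array([0,np.sin(l),np.cos(l)])
    return {k:C(np.array(v)) for k,v in dict(lf=(-.108-dl,.07,.075),rf=(-.108-dr,-.07,.075),hinge=ld,push=ld+.1*u+.012*n,
      bl=(.1,.15,.11),br=(.1,-.15,.11),fr=(-.1,-.15,.11),fl=(-.1,.15,.11)).items()}
obs=[("top","lf",284,277),("top","rf",278,328),("top","hinge",196,283),("top","push",189,299),
("top","bl",171.5,251.5),("top","br",175,360.5),("top","fr",247.5,359.5),("top","fl",245,248.5),
("side","lf",280,340),("side","rf",225,335),("side","hinge",255,231),("side","push",207,233),
("side","fr",188.8,304.8),("side","fl",290.8,292),("side","bl",286,195)]
M={c:cams.camera_model(c) for c in("top","side")}
def res(p):
    P=pts(p); return np.concatenate([proj(c,P[k],M[c])-[r,q] for c,k,r,q in obs])
if __name__=="__main__":
    s=least_squares(res,[.6,.05,0,.08,.06,1.1],loss="soft_l1",x_scale=[.1,.1,.1,.1,.1,1])
    print(s.x);
    for o,e in zip(obs,s.fun.reshape(-1,2)): print(o[:2],e)
    P=pts(s.x);print(P)
    print("jar top",onz("top",[260,281.5],.06),"purple",onz("top",[295,310],.05),"green",onz("top",[260,235],.05),"cap",onz("top",[199,348.5],.12))
    np.save("p.npy",s.x)
    im=cams.read_camera("side");imt=cams.read_camera("top")
E
python3 fit.py
```

```text
[ 0.6452  0.0038 -0.0428  0.0866  0.0685  0.9433]
('top', 'lf') [-2.4836  0.6529]
('top', 'rf') [-1.7034  1.0862]
('top', 'hinge') [ 0.1701 -1.3326]
('top', 'push') [0.6507 0.6257]
('top', 'bl') [ 0.4349 -0.2055]
('top', 'br') [0.0401 0.8071]
('top', 'fr') [0.4859 0.7435]
('top', 'fl') [-0.1202 -0.1625]
('side', 'lf') [-5.1025  1.3044]
('side', 'rf') [0.6386 0.9892]
('side', 'hinge') [0.0955 0.4069]
('side', 'push') [ 1.2245 -2.2824]
('side', 'fr') [-0.1316  1.0615]
('side', 'fl') [ 2.7421 -0.3312]
('side', 'bl') [ 0.2281 -4.7303]
{'lf': array([0.4538, 0.0821, 0.075 ]), 'rf': array([ 0.4659, -0.0586,  0.075 ]), 'hinge': array([0.6829, 0.0672, 0.11  ]), 'push': array([0.6808, 0.0183, 0.198 ]), 'bl': array([0.7515, 0.1494, 0.11  ]), 'br': array([ 0.7387, -0.1504,  0.11  ]), 'fr': array([ 0.5389, -0.1418,  0.11  ]), 'fl': array([0.5517, 0.1579, 0.11  ])}
jar top [0.5136 0.0715 0.06  ] purple [ 0.4159 -0.006   0.05  ] green [0.5163 0.2018 0.05  ] cap [ 0.6706 -0.1126  0.12  ]
```

```bash
cat > b.py <<'E'
from fit import *
x,y,w,dl,dr,l=p=np.load("p.npy"); P=pts(p)
ex=np.array([np.cos(w),np.sin(w),0])
r=(R.from_euler("z",w)*R.from_euler("x",np.pi)).as_rotvec()
print("start rot",R.from_rotvec(ctrl.get_tcp_rot()).as_matrix())
ctrl.grasp()
a=P["lf"]-ex*0.05; a[2]=0.066
up=a.copy(); up[2]=0.24
ctrl.goto(up,r); print(ctrl.get_qpos(), ctrl.get_eef_pos())
ctrl.line_to(a,max_speed=.1)
im=cams.read_camera("side"); cv2.imwrite("pics/pre.png",cv2.resize(im[150:390,200:440,::-1],(600,600)))
print(ctrl.get_clock(),ctrl.get_eef_pos(),ctrl.get_contact_force())
E
python3 b.py
```

```text
start rot [[ 0.9589  0.2839  0.    ]
 [ 0.2839 -0.9589  0.    ]
 [ 0.      0.     -1.    ]]
[ 0.0275  0.0704 -0.4045  1.0959 -0.0001 -3.0706] [0.4039 0.084  0.24  ]
7.4417 [0.4042 0.0842 0.0664] [ 0.3137  0.1935 -0.3885]
```

View pics/pre.png

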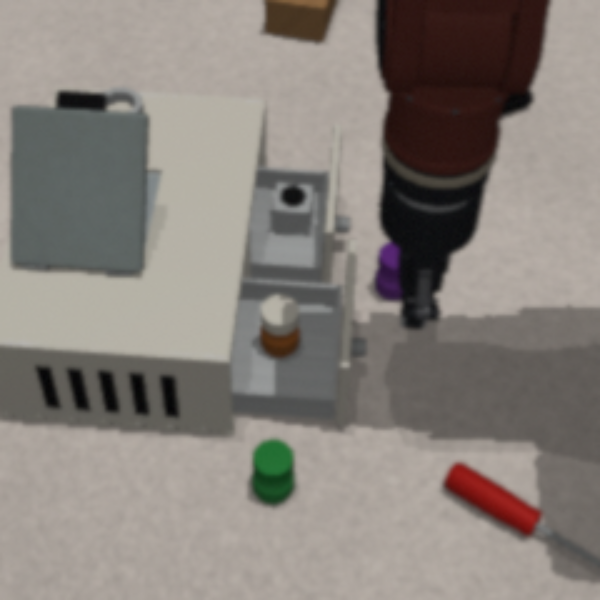

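The shut fingertips stand in front of the left panel, above knob height and clear of the purple look-alike. Joint 6 is close to its limit, so I flip the tool half a turn and then push.

```bash
cat > c.py <<'E'
from fit import *
x,y,w,dl,dr,l=p=np.load("p.npy"); P=pts(p)
ex=np.array([np.cos(w),np.sin(w),0])
r=(R.from_euler("z",w+np.pi)*R.from_euler("x",np.pi)).as_rotvec()
a=ctrl.get_eef_pos()
ctrl.goto(a,r); print(ctrl.get_qpos())
home=P["lf"]+ex*dl
b=home+ex*0.005; b[2]=a[2]
h=ctrl.line_to(b,max_speed=.05,threshold=12)
e=np.array(ctrl.get_eef_pos()); print(h,e,(e-home)@ex,ctrl.get_contact_force(),ctrl.get_clock())
im=cams.read_camera("side"); cv2.imwrite("pics/post.png",cv2.resize(im[150:390,200:440,::-1],(600,600)))
E
python3 c.py
```

```text
[ 0.0279  0.2669 -0.687   0.6168  0.      0.0703]
True [0.5293 0.0787 0.0657] -0.01099079712198728 [ 0.5539 -0.266   0.9323] 12.3
```

View pics/post.png

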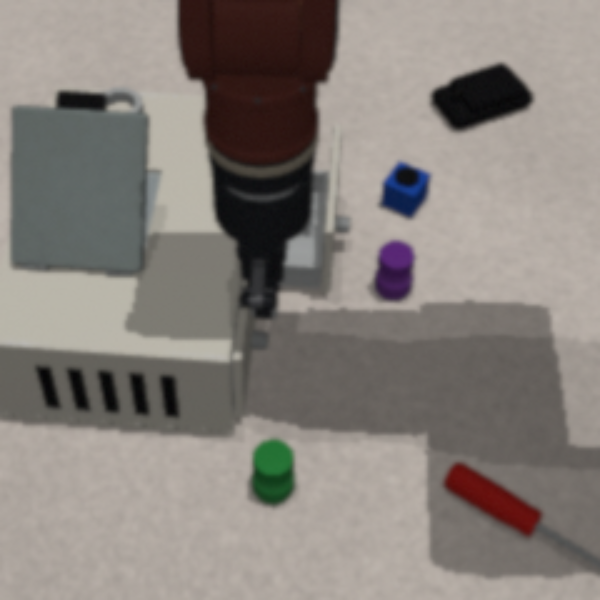

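The left drawer appears home: the panel is against the chamber front at (340,238) in the crop. The right drawer is unmoved. I'll confirm with a second slow push, then retract.

```bash
cat > d.py <<'E'
from fit import *
x,y,w,dl,dr,l=p=np.load("p.npy"); P=pts(p)
ex=np.array([np.cos(w),np.sin(w),0]); home=P["lf"]+ex*dl
a=np.array(ctrl.get_eef_pos())
h=ctrl.line_to(a+ex*.012,max_speed=.02,threshold=12)
e=np.array(ctrl.get_eef_pos()); print(h,(e-home)@ex,ctrl.get_contact_force())
ctrl.pause(.3); e=np.array(ctrl.get_eef_pos()); print((e-home)@ex,ctrl.get_contact_force())
ctrl.line_to(e-ex*.04,max_speed=.15)
e=np.array(ctrl.get_eef_pos()); e[2]=.29; ctrl.line_to(e,max_speed=.2)
L=lambda q:pts([x,y,w,dl,dr,q])["push"]
s=L(l+.25)+np.array([0,.015,0])
r=ctrl.get_tcp_rot(); t=s.copy(); t[2]=.29
print(t,planner.solve_ik(t,r),planner.solve_ik(s,r))
im=cams.read_camera("top"); cv2.imwrite("pics/t2.png",cv2.resize(im[140:320,190:430,::-1],(800,600)))
print(nets.mark_of("top","left_face")[:2],nets.mark_of("top","right_face")[:2],proj("top",home),ctrl.get_clock())
E
python3 d.py
```

```text
True -0.011016774023973872 [ 0.434  -0.3532 -0.472 ]
-0.011383164044440298 [ 0.4454  0.219  -0.7839]
[0.6818 0.0566 0.29  ] [-0.0237  0.6175  0.5144  1.4776 -0.0007  0.0193] [-0.0237  0.6273  0.3193  1.2726 -0.0007  0.0193]
[] [{'pixel': [277.9, 326.8], 'conf': 0.6}, {'pixel': [250.3, 166.3], 'conf': 0.41}] [249.9403 278.6705] 14.8083
```

View pics/t2.png

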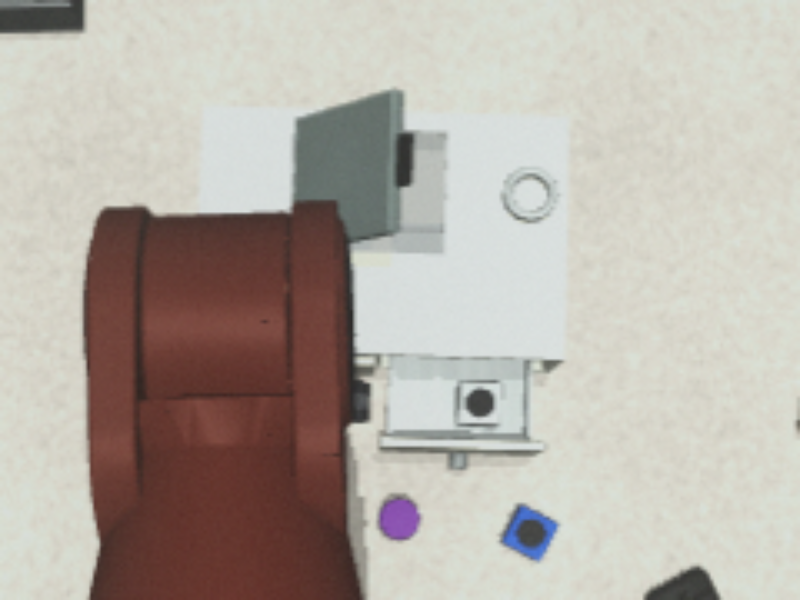

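The right drawer and the sensor are unmoved; the arm hides the left drawer. Both pushes stopped at the same hard limit, so that drawer is home. Next is the lid.

```bash
cat > e.py <<'E'
from fit import *
x,y,w,dl,dr,l=p=np.load("p.npy")
L=lambda q:pts([x,y,w,dl,dr,q])["push"]+np.array([0,.015,0])
r=ctrl.get_tcp_rot(); s=L(l+.25); t=s.copy(); t[2]=.29
ctrl.goto(t,r); print("contact free",ctrl.line_to(s,max_speed=.1,threshold=10))
for q in np.append(np.linspace(l+.1,.1,7),-.08):
    h=ctrl.line_to(L(q),max_speed=.08,threshold=25 if q>0 else 15)
    print(round(q,2),h,ctrl.get_eef_pos(),ctrl.get_contact_force(),ctrl.get_clock())
    if h and q>0.15: break
E
python3 e.py
```

```text
contact free False
1.04 False [0.6812 0.0415 0.2024] [-0.4893  0.068   0.2229] 16.925
0.89 False [0.6804 0.0278 0.1947] [-0.7332 -0.1088 -0.2022] 17.275
0.73 False [0.6797 0.0152 0.1851] [0.1028 0.8074 0.515 ] 17.625
0.57 False [0.6792 0.0043 0.1735] [-0.2731 -0.5036 -0.2165] 17.975
0.41 False [ 0.6787 -0.0047  0.1605] [-0.4879 -0.5971  0.5642] 18.325
0.26 False [ 0.6784 -0.0115  0.1462] [-0.6029 -0.1678 -0.0339] 18.675
0.1 False [ 0.6783 -0.0161  0.1313] [-0.5599  0.3962 -0.5152] 19.025
-0.08 True [ 0.6801 -0.0175  0.122 ] [-1.9241  0.5237  9.4839] 19.2667
```

Run:
```python
from fit import *
a=np.array(ctrl.get_eef_pos()); a[2]=.1218; print(ctrl.line_to(a+[0,0,-.004],max_speed=.02,threshold=15),ctrl.get_eef_pos())
a[2]=.27; ctrl.line_to(a,max_speed=.15)
ctrl.move_joints([-1.422,0.291,-0.153,1.127,0,1.431])
t=cams.read_camera("top");s=cams.read_camera("side")
o=np.zeros((400,800,3),np.uint8)
o[:360,:400]=cv2.resize(t[150:330,200:400],(400,360),interpolation=2);o[:,400:]=cv2.resize(s[130:370,180:420],(400,400),interpolation=2)
cv2.imwrite("pics/end.png",o[:,:,::-1]); print(ctrl.get_clock())
for c in("top","side"): print([nets.mark_of(c,n)[:1] for n in("left_face","right_face","lid_push")])
p=np.load("p.npy"); p[3]=0;p[5]=0; P=pts(p)
for c in("top","side"): print([proj(c,P[k]) for k in("lf","rf","push")])
```

```text
True [ 0.68   -0.0175  0.122 ]
23.2667
[[], [{'pixel': [276.3, 327.0], 'conf': 0.56}], [{'pixel': [196.5, 319.1], 'conf': 0.89}]]
[[{'pixel': [274.6, 301.4], 'conf': 0.74}], [{'pixel': [226.9, 335.5], 'conf': 0.88}], [{'pixel': [218.0, 239.4], 'conf': 0.57}]]
[array([249.9403, 278.6705]), array([276.2966, 329.0862]), array([196.3   , 318.7516])]
[array([272.0607, 300.1521]), array([225.6386, 335.9892]), array([216.4726, 239.6396])]
```

View pics/end.png

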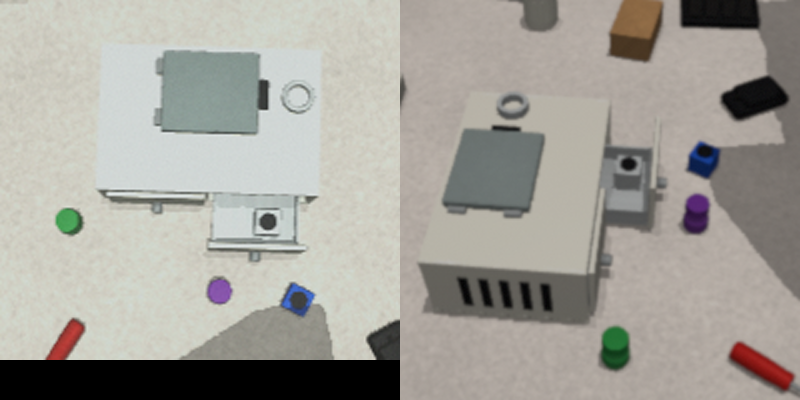

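The lid lies flat, with its push point at top (196,319) as predicted. The left drawer is home, and the right drawer and all bystanders are unmoved.

```bash
python3 -c "
from station import finish_job
print(finish_job())"
```

```text
the job is handed in; nothing more can be done
None
```

I pushed the jar's (left) drawer fully home and folded the lid shut; the final pictures show the sensor's drawer still open and nothing else moved, and the job is handed in (no verdict was returned).

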